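Clamp a belt pulley and seat its keyed shaft against the sprung ejector

ROBOT

A 6-joint arm with a two-finger parallel gripper is mounted at the origin on the work surface. World frame = base frame: x ahead of the robot, y to its left, z up, the work surface at z = 0. Lengths are in mm, angles in rad, forces in N, time in s.
With the tool pointing down it reaches from about 275 to 725 mm from the base axis. Payload 5.6 kg.
Tool frame: the origin (TCP) lies between the finger pads; the fingertips stand 22 mm ahead of it and the grasp point (between the pads) lies 3 mm ahead of it; z points along the fingers, y is the line along which they close (so a half turn about z gives the same grasp; the last joint's range is limited). The gripper opens to 85 mm and grips with 20 to 120 N. Pads are 22 mm wide; open, the fingers measure 114 mm over their backs; the gripper's body (76 mm by 85 mm) begins 54 mm behind the grasp point. The pads swing forward as they close: fully open they stand 13 mm farther back than shut.
Start: joints at [-1.045, 0.255, 0.108, 0, -1.424, -0.285], TCP at [131.184, -534.12, 253.283] pointing down, gripper open.
Joint ranges: [-2.95, 2.95], [-1.21, 1.97], [-1.09, 1.5], [-2.87, 1.71], [-2.94, -0.07], [-3.05, 3.05]. Speed limits (rad/s): [2.57, 2.57, 3.14, 3.14, 3.14, 3.14].

INTERFACE

Orientations are given as [roll, pitch, yaw] about the fixed x, y, z axes, in that order (R = Rz(yaw) Ry(pitch) Rx(roll)).
In Python, from rig import robot gives the robot as it stands.
- The arm moves only by the tool move_arm, never from a script. Its argument "rows" is a list of rows, each a list of 3 entries, a list of its own where there are three numbers: the turn, a rotation vector about the tool's x, y, z in degrees, then the shift along the tool's x, y, z in m, then the opening, from 0 (shut) to 1 (fully open). A call has 1 to 20 rows; each row is the pose to reach, as a shift and turn from the pose commanded when the call began, along the tool's axes at that moment; what a row does not reach only later rows make up. A row lasts 1/10 s, in which the tool goes at most 50 mm and 8.59 degrees, less where a joint would pass 70% of its speed; a pose out of reach is approached as far as the arm can. A call with a gripper value outside its range is refused whole. The fingers move at their own pace and stop on an object; "newtons" is the grip in N (left out, the last holds). Time passes only in rows, so rows that repeat a pose let the fingers close. It gives the time, the measured TCP pose, the force, the opening and the grip force at its end, in the units of the state.
- robot.get_state(): the state, without advancing time (a new reading comes with each control period).
- robot.grab_frame(name): name is "side" or "top"; returns the picture (480x640x3 uint8, red, green, blue); there is no depth.
- robot.get_calibration(name): a dict with "vertical_fov" (degrees; the focal length in pixels is half the picture's height over the tangent of half this angle, whatever the lens; pixels are square), "cx", "cy" (the principal point, pixels), "dist" ([k1, k2, p1, p2, k3] as OpenCV has them; the pictures are not rectified), "R" (3x3) and "t" (3): a world point X has camera coordinates R X + t. Camera axes: x right, y down, z forward; pixel columns grow to the right and rows downward; lengths in mm; the calibration is good to about 2 mm. A picture is of the moment at which its call begins. get_calibration takes no time and is no camera call.
- robot.finish_job(): hands the job in; it is judged then, once.
The state is a dict: "time_s": time; "joints": joint angles; "qvel": joint speeds; "effort": joint torques, N m; "tool_pos": TCP position; "orientation": TCP orientation; "ft_force": force on the tool from outside, world axes, zero at the start; "ft_torque": the same for the moment, N m; "finger_gap": finger opening in mm; "grip_force": force on a finger pad.
Only numpy, scipy, OpenCV 4.12 (cv2) and the standard library are available. Lean on these libraries where they do the work, as an engineer would, in place of code of your own. Each camera call takes 0.05 s, during which the arm holds its last target. There are 200 camera calls.

TASK

At the parts counter, first turn the bench chuck's lever until the three jaws grip the toothed pulley tightly. Then take the one shaft with a key from the rack, push it into the pulley's bore, turning it until the key slips into the keyway, and press it fully home with its collar down on the pulley. A spring in the chuck pushes the shaft back out, so finish while still gripping the shaft and pressing it home; leave the other two shafts, the loose bearing and the carton where they are.

Things in the scene. Friction and masses are not known exactly. Their poses are not given: they have to be found in the camera images.
- chuck_face (a point): Centre of the chuck's upper face, on the vertical chuck axis, 60 mm above the counter. The chuck is a round steel bench chuck bolted down: grey foot 156 mm across, body 120 mm across. Frame x is the chuck's own x axis.
- ring (a joint): Angle (rad) of the dark knurled ring round the chuck (132 mm across) with its lever. 0 = jaws open; grows counter-clockwise seen from above, closing all three jaws together 5 mm per rad. Starts at 0 to 0.25; the jaws meet the pulley at about 1.3 and it goes hard (end 1.7). Turns freely at about 5 N at the handle; press on to about 15 N to clamp; it stays where left by friction.
- lever_grip (a point): Point on the axis of the lever's upright black round handle, 75 mm above the counter. The handle is 18 mm thick, runs from 26 to 88 mm above the counter and circles the chuck axis at a radius of 120 mm; the lever bar below it is 12 mm thick, at 30 mm height. At ring angle 0 it lies in direction -2.0 rad from the chuck's x axis.
- jaw0: Steel jaw, 24 mm long (radial), 12 mm wide, 18 mm high (24 mm with its step) on the chuck face, sliding in direction 60 degrees from chuck x. Origin: on the chuck axis at face height plus its slide travel; its gripping face starts 36.5 mm from the axis.
- jaw1: Like jaw0, in direction 180 degrees from chuck x.
- jaw2: Like jaw0, in direction 300 degrees from chuck x.
- ejector (a joint): Travel (m) of the brass ejector pin, 16 mm across, in the middle of the chuck, standing 14 mm above the chuck face inside the pulley's bore when free (0). Grows as it is pressed down; 8 N at 0, 13 N at 0.010, where the shaft is home.
- pulley: Aluminium toothed belt pulley, 60 mm outside (teeth 64 mm), 42 mm high, 0.26 kg, lying loose on the chuck face between the open jaws, axis upright. Origin: centre of its underside. Vertical bore 26 mm right through; a keyway 10 mm wide runs its full height along the pulley's +x, reaching 19.5 mm from the axis.
- pulley_mouth (a point): Centre of the bore at the pulley's top face, 42 mm above its underside; axes as the pulley's.
- keyed_shaft: Steel shaft 24 mm thick, 125 mm long, 0.48 kg, upright in a rack hole. Origin: centre of lower end (chamfered 2.5 mm), z up. Dark key along its +x: 8 mm wide, 14 to 47 mm above the lower end, out to 18 mm from the axis. Collar 32 mm across at 38 to 48 mm; grip the round part above it. Key meets the pulley's top at 14 mm depth; home: collar on the pulley's top, 38 mm deep.
- shaft_top (a point): Centre of the keyed shaft's top end, 125 mm above its lower end; a black line on this end points to the key.
- rack: Fixed wooden block 70 x 240 x 20 mm with three 25.5 mm holes in its top, 80 mm apart along its y, 12 mm deep (floors 8 mm above the counter), a shaft in each, in any order. Origin: centre of underside.
- blank_shaft: Bystander: same shaft with a collar but no key, upright in the rack. Origin: lower end.
- plain_shaft: Bystander: plain 24 mm shaft 125 mm long with neither collar nor key, upright in the rack. Origin: lower end.
- bearing: Bystander: steel bearing ring, 52 mm outside, 15 mm high, lying on the counter.
- carton: Bystander: small cardboard box 60 x 75 x 38 mm on the counter.

How it is judged:
By the outcome, as a careful person would: the job done as asked, in the order asked, and still so for the second after the job is handed in, while the arm keeps its last pose, push and grip.
It also fails if it takes over 72 s, if anything falls off the work surface, if the arm or the gripper's body presses on something with over 40 N, if the wrist force passes 120 N, or if a joint passes its speed limit or range.

## Working session

There is one attempt and no reset: what is moved stays moved. The work goes in short steps, Python scripts to look and compute and a tool call to move; the robot and the scene stay as the last step left them, time stands still between calls to the robot, and variables do not carry over. Pictures are saved under pics/ and viewed, at most 10 in all, crops included, and the job is handed in when it is done.

Besides the shell and the picture viewer there is one more tool, called after ">>>" as name(argument=value, ...) on one line, values as JSON. move_arm: Moves the arm, as the interface text tells. Its arguments: {"type":"object","properties":{"rows":{"type":"array","items":{"type":"array"}},"newtons":{"type":"number"}},"required":["rows"]}

```bash
mkdir -p pics; cat > h.py <<'E'
import numpy as np,cv2
from rig import robot
def cal(n):
    c=robot.get_calibration(n);f=240/np.tan(np.radians(c["vertical_fov"])/2)
    K=np.array([[f,0,c["cx"]],[0,f,c["cy"]],[0,0,1]]);return K,np.array(c["dist"],float),np.array(c["R"]),np.array(c["t"],float)
def ray(n,uv):
    K,d,R,t=cal(n);p=cv2.undistortPoints(np.array([[uv]],float),K,d)[0,0]
    return -R.T@t,R.T@np.array([p[0],p[1],1])
def onz(n,uv,z):
    o,v=ray(n,uv);return o+v*(z-o[2])/v[2]
def proj(n,X):
    K,d,R,t=cal(n);return cv2.projectPoints(np.array([X],float),cv2.Rodrigues(R)[0],t,K,d)[0][0,0]
def grab(n,f):
    im=robot.grab_frame(n);cv2.imwrite(f"pics/{f}.png",im[:,:,::-1]);return im
E
python3 - <<'E'
from h import *
for n in("top","side"):
    grab(n,n+"0");K,d,R,t=cal(n);print(n,K[0,0],-R.T@t,R[2])
s=robot.get_state();print(s)
E
```

```text
top 576.3079516481241 [ 431.32812572   24.20768814 1129.80980369] [ 0.12924522  0.0039006  -0.99160499]
side 475.8440642000424 [ 145.4643561  -516.79464681  504.42337213] [ 0.53787733  0.6873976  -0.48802922]
{'time_s': 0.1, 'joints': array([-1.04541104e+00,  2.55697731e-01,  1.07158288e-01, -4.29623799e-04,
       -1.42385629e+00, -2.84592861e-01]), 'qvel': array([ 0.00029256, -0.0007709 ,  0.00318581,  0.00103782,  0.00041674,
        0.0002155 ]), 'effort': array([-1.30218203e-03, -3.87603486e+01,  2.38473415e+01,  5.37792340e+00,
       -3.79828562e-03, -1.12929143e-05]), 'tool_pos': array([ 131.12884354, -533.74734659,  252.48945308]), 'orientation': array([ 3.13993827e+00, -4.12627571e-05, -2.90086343e+00]), 'ft_force': array([-0.09202466,  1.2464962 , -0.85429928]), 'ft_torque': array([-0.03655042, -0.01734134,  0.05246911]), 'grip_force': 0.0, 'finger_gap': 85.60989319315475}
```

View pics/top0.png

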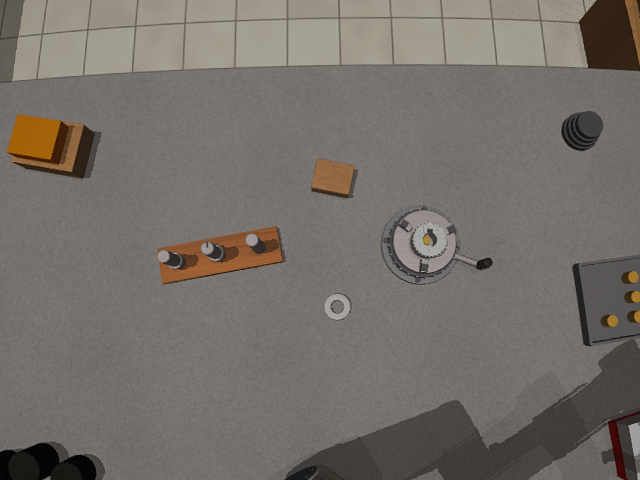

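View pics/side0.png

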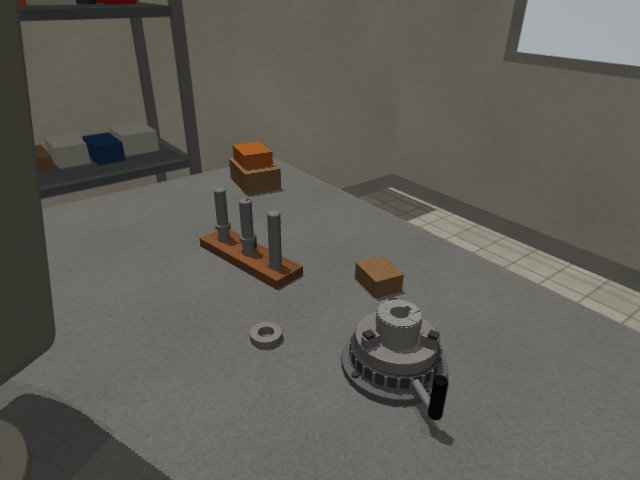

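The top view shows the rack with shafts at about (172,260), (212,250) and (255,242), the chuck at (425,243) and the lever handle at (485,263). In the side view the middle shaft seems to carry the dark key, at (255,242). I'll enlarge both areas.

```bash
python3 - <<'E'
import cv2,numpy as np
t=cv2.imread("pics/top0.png");s=cv2.imread("pics/side0.png")
r=lambda im,x,y,w,h:cv2.resize(im[y:y+h,x:x+w],(400,300),interpolation=cv2.INTER_CUBIC)
a=np.vstack([np.hstack([r(t,150,215,120,90),r(t,375,195,132,99)]),np.hstack([r(s,200,180,120,90),r(s,340,290,120,90)])])
cv2.imwrite("pics/crop0.png",a)
E
```

```text
(no output)
```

View pics/crop0.png

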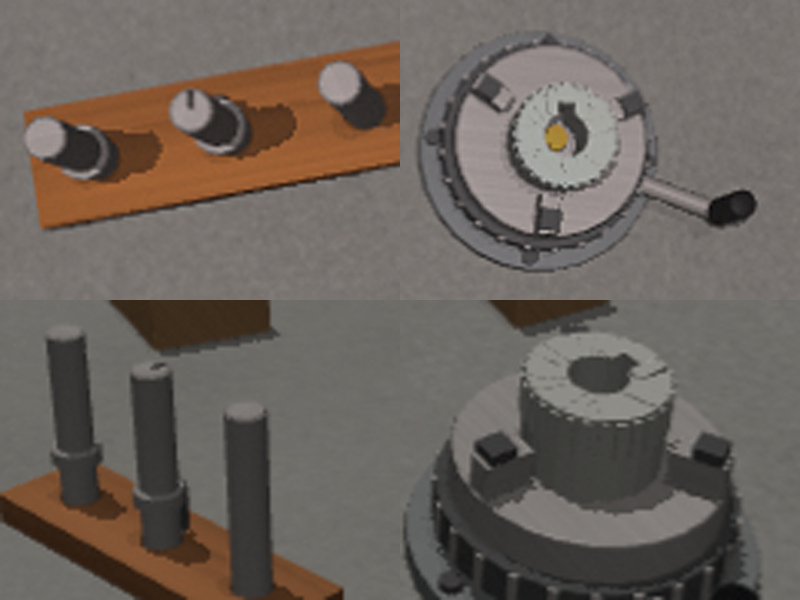

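The middle shaft in the rack has the black line on its end (about (206,249) in the top view), so it is the keyed one. The keyway and the line both point roughly up in the picture, which is +x. The lever is at lower right and the jaws stand open.

```bash
cat >> h.py <<'E'
def blobpts(n,mask,z):
    cs,_=cv2.findContours(mask.astype(np.uint8),cv2.RETR_EXTERNAL,cv2.CHAIN_APPROX_NONE)
    c=max(cs,key=cv2.contourArea)[:,0]
    return np.array([onz(n,p,z)[:2] for p in c.astype(float)]),c
def circ(P):
    from scipy.optimize import least_squares
    r=least_squares(lambda q:np.hypot(*(P-q[:2]).T)-q[2],[*P.mean(0),30],loss="soft_l1").x;return r
def yaw(v):return np.degrees(np.arctan2(v[1],v[0]))
E
python3 - <<'E'
from h import *
T=cv2.imread("pics/top0.png")[:,:,::-1].astype(int);S=cv2.imread("pics/side0.png")[:,:,::-1].astype(int)
for p in[(205,252),(172,262),(253,236),(445,240),(400,230),(420,270),(487,262),(430,275),(211,280),(385,260),(300,330)]:print(p,T[p[1],p[0]],end=' ')
print()
def box(sh,x0,y0,x1,y1):
    m=np.zeros(sh[:2],bool);m[y0:y1,x0:x1]=1;return m
g=T.sum(2)
for nm,b,c,z in[("shaft",(195,235,222,262),g>330,133),("face",(380,200,465,280),(g>400),60),("pulley",(405,215,455,262),(g>400)&(T[:,:,1]>=T[:,:,0]+2),102),("handle",(470,250,500,275),g<75,88)]:
    P,cc=blobpts("top",c&box(T.shape,*b),z);h=cv2.convexHull(P.astype(np.float32))[:,0];print(nm,circ(h.astype(float)),cv2.minEnclosingCircle(h),cv2.boundingRect(cc))
for nm,p,z in[("jawlow",(548,203),84),("jawUL",(487,87),84),("jawUR",(633,103),84),("handle",(742,205),88),("kw",(567,108),102),("pul",(566,135),102)]:
    print(nm,onz("top",((p[0]-400)*.33+375,p[1]*.33+195),z)[:2])
# side handle top / shaft top
for nm,p,z in[("hs",(440,381),88),("shs",(246,202),133),("shs2",(200+152*.3,180+70*.3),133)]:print(nm,onz("side",p,z)[:2])
P,_=blobpts("top",(T[:,:,0]>T[:,:,2]+50)&box(T.shape,140,215,300,300),20);print("rack",cv2.minAreaRect(P.astype(np.float32)))
P,_=blobpts("top",(abs(T[:,:,0]-T[:,:,2])<30)&(g>330)&box(T.shape,320,285,355,325),15);print("bearing",P.mean(0))
E
```

```text
(205, 252) [161 151 150] (172, 262) [48 45 45] (253, 236) [160 150 148] (445, 240) [163 163 157] (400, 230) [157 148 146] (420, 270) [42 39 38] (487, 262) [45 42 42] (430, 275) [78 73 76] (211, 280) [123 118 114] (385, 260) [86 85 86] (300, 330) [117 113 109] 
shaft [550.9159314  229.94240564  10.46725402] ((550.90673828125, 229.79486083984375), 10.88306999206543) (201, 242, 12, 12)
face [ 564.47741525 -165.79757218   58.0858088 ] ((564.3814697265625, -165.75035095214844), 58.42850112915039) (394, 211, 62, 62)
pulley [ 561.40194932 -166.42746028   28.42529353] ((559.966796875, -163.48797607421875), 29.505126953125) (413, 227, 28, 30)
handle [ 516.73678733 -264.30986304    8.05378788] ((518.58056640625, -263.38055419921875), 10.025787353515625) (477, 259, 9, 10)
jawlow [ 523.03493335 -158.75866841]
jawUL [ 594.50607309 -124.21830803]
jawUR [ 583.11856192 -213.66830617]
handle [ 518.90586071 -277.28923743]
kw [ 578.17596903 -169.36643054]
pul [ 561.92008432 -168.06763043]
hs [ 518.09727313 -280.6205821 ]
shs [548.50707227 216.89311575]
shs2 [550.25887715 221.3693873 ]
rack ((550.5283203125, 229.15060424804688), (70.54092407226562, 240.46237182617188), 9.598297119140625)
bearing [4.50207681e+02 2.98031769e-01]
```

```bash
cat >> h.py <<'E'
from scipy.spatial.transform import Rotation as Ro
def rel(*tg):
    "each target: x,y,z,yawdeg -> turn, shift in tool axes from the present measured pose"
    s=robot.get_state();R0=Ro.from_euler("xyz",s["orientation"])
    print("pos",s["tool_pos"].round(1),"rpy",np.degrees(s["orientation"]).round(1),"F",s["ft_force"].round(1),"gap",round(s["finger_gap"],1),"t",s["time_s"])
    for x,y,z,a in tg:
        R1=Ro.from_euler("xyz",[np.pi,0,np.radians(a)])
        print("turn",np.degrees((R0.inv()*R1).as_rotvec()).round(2),"shift",(R0.inv().apply(np.array([x,y,z])-s["tool_pos"])/1000).round(4))
E
python3 - <<'E'
from h import *
rel((518.9,-277.3,150,-112),(518.9,-277.3,70,-112))
T=cv2.imread("pics/top0.png")[:,:,::-1].astype(int)
print(T[242:256,199:215].sum(2)//3)
E
```

```text
pos [ 131.1 -533.7  252.5] rpy [ 179.9   -0.  -166.2] F [-0.1  1.2 -0.9] gap 85.6 t 0.1
turn [ 9.000e-02  4.000e-02 -5.421e+01] shift [-0.4377  0.1564  0.1027]
turn [ 9.000e-02  4.000e-02 -5.421e+01] shift [-0.4377  0.1563  0.1827]
[[ 90  89  88  89  90 109 112  74  62 117 122  98  79  83  87  89]
 [ 88  87  85  91 117 143 140  89  58 133 154 131  94  69  73  78]
 [ 89  83  90 114 144 154 143  92  66 132 155 152 130  85  53  67]
 [ 89  87 116 144 151 154 144  92  67 133 153 153 152 115  60  42]
 [ 90  94 118 147 153 155 144  89  64 130 153 151 154 135  87  46]
 [ 94 102 132 151 154 155 156 121  94 136 153 150 154 137  89  49]
 [ 91 104 135 156 155 157 156 151 148 149 150 152 152 143 103  55]
 [ 91  96 127 157 156 155 154 152 152 151 151 151 154 131  82  46]
 [ 91  95 118 147 157 156 151 150 152 151 152 151 154 123  70  44]
 [ 86  85 104 142 160 155 153 150 151 151 151 153 134  91  53  41]
 [ 87  86  90 112 135 149 154 154 153 153 155 141 102  56  42  42]
 [ 88  88  89  91 101 113 135 145 140 133 117  89  58  41  44  43]
 [ 91  89  89  89  95  88  84  96  93  87  64  44  40  45  45  44]
 [ 92  93  93  92  91  93  88  71  51  43  43  44  43  46  43  45]]
```

>>> move_arm(rows=[[[0,0,-54.2],[-0.438,0.156,0.103],1],[[0,0,-54.2],[-0.438,0.156,0.103],1],[[0,0,-54.2],[-0.438,0.156,0.103],1],[[0,0,-54.2],[-0.438,0.156,0.103],1],[[0,0,-54.2],[-0.438,0.156,0.103],1],[[0,0,-54.2],[-0.438,0.156,0.103],1],[[0,0,-54.2],[-0.438,0.156,0.103],1],[[0,0,-54.2],[-0.438,0.156,0.103],1],[[0,0,-54.2],[-0.438,0.156,0.103],1],[[0,0,-54.2],[-0.438,0.156,0.103],1],[[0,0,-54.2],[-0.438,0.156,0.103],1],[[0,0,-54.2],[-0.438,0.156,0.103],1],[[0,0,-54.2],[-0.438,0.156,0.103],1],[[0,0,-54.2],[-0.438,0.156,0.103],1]], newtons=40)

```text
time_s: 1.5
tool_pos: [518.7, -278.9, 150.7]
orientation: [-3.141, -0.0, -1.956]
ft_force: [-0.5, -0.1, -0.4]
finger_gap: 85.1
grip_force: 0.0
```

Above the handle. Next I descend 80 mm and close on it.

>>> move_arm(rows=[[[0,0,0],[-0.001,0,0.04],1],[[0,0,0],[-0.001,0,0.08],1],[[0,0,0],[-0.001,0,0.08],1],[[0,0,0],[-0.001,0,0.08],1],[[0,0,0],[-0.001,0,0.08],0],[[0,0,0],[-0.001,0,0.08],0],[[0,0,0],[-0.001,0,0.08],0],[[0,0,0],[-0.001,0,0.08],0],[[0,0,0],[-0.001,0,0.08],0],[[0,0,0],[-0.001,0,0.08],0],[[0,0,0],[-0.001,0,0.08],0],[[0,0,0],[-0.001,0,0.08],0]])

```text
time_s: 2.7
tool_pos: [520.6, -277.6, 71.2]
orientation: [-3.139, -0.0, -1.954]
ft_force: [1.3, 0.5, 5.6]
finger_gap: 17.1
grip_force: 38.9
```

```bash
python3 - <<'E'
from h import *
C=np.array([564.4,-165.8]);s=robot.get_state();p=s["tool_pos"][:2]-C;print(np.hypot(*p),yaw(p))
r,a0=120,yaw(p)
T=[(*(C+r*np.array([np.cos(np.radians(a0+d)),np.sin(np.radians(a0+d))])),70,-112+d) for d in range(5,76,5)]
rel(*T)
E
```

```text
120.11996397900518 -111.39274767570531
pos [ 520.6 -277.6   71.2] rpy [-179.9   -0.  -112. ] F [1.3 0.5 5.6] gap 17.1 t 2.7
turn [-0.13 -0.02 -4.98] shift [-0.0007 -0.0104  0.0012]
turn [-0.13 -0.03 -9.98] shift [-0.0022 -0.0208  0.0013]
turn [ -0.13  -0.03 -14.98] shift [-0.0045 -0.031   0.0013]
turn [ -0.13  -0.04 -19.98] shift [-0.0078 -0.041   0.0013]
turn [ -0.13  -0.04 -24.98] shift [-0.0119 -0.0506  0.0013]
turn [ -0.12  -0.05 -29.98] shift [-0.0168 -0.0598  0.0013]
turn [ -0.12  -0.05 -34.98] shift [-0.0225 -0.0686  0.0014]
turn [ -0.12  -0.06 -39.98] shift [-0.029  -0.0768  0.0014]
turn [ -0.12  -0.07 -44.98] shift [-0.0361 -0.0845  0.0014]
turn [ -0.12  -0.07 -49.98] shift [-0.0439 -0.0915  0.0014]
turn [ -0.11  -0.08 -54.98] shift [-0.0523 -0.0978  0.0014]
turn [ -0.11  -0.08 -59.98] shift [-0.0612 -0.1033  0.0014]
turn [ -0.11  -0.09 -64.98] shift [-0.0705 -0.108   0.0014]
turn [ -0.11  -0.09 -69.98] shift [-0.0802 -0.1119  0.0015]
turn [ -0.1   -0.1  -74.98] shift [-0.0902 -0.115   0.0015]
```

>>> move_arm(rows=[[[0,0,-5],[-0.0007,-0.0104,0],0],[[0,0,-10],[-0.0022,-0.0208,0],0],[[0,0,-15],[-0.0045,-0.031,0],0],[[0,0,-20],[-0.0078,-0.041,0],0],[[0,0,-25],[-0.0119,-0.0506,0],0],[[0,0,-30],[-0.0168,-0.0598,0],0],[[0,0,-35],[-0.0225,-0.0686,0],0],[[0,0,-40],[-0.029,-0.0768,0],0],[[0,0,-45],[-0.0361,-0.0845,0],0],[[0,0,-50],[-0.0439,-0.0915,0],0],[[0,0,-50],[-0.0439,-0.0915,0],0],[[0,0,-50],[-0.0439,-0.0915,0],0]])

```text
time_s: 3.9
tool_pos: [622.7, -272.8, 71.3]
orientation: [-3.14, -0.005, -1.082]
ft_force: [4.6, -6.7, 1.5]
finger_gap: 17.0
grip_force: 39.1
```

```bash
cat > lv.py <<'E'
from h import *
C=np.array([564.4,-165.8]);s=robot.get_state();p=s["tool_pos"][:2]-C;a0=yaw(p);u=p/np.hypot(*p);print(np.hypot(*p),a0,"ring~",np.radians(a0+8)+2,"Ft",s["ft_force"][:2]@[-u[1],u[0]],"Fr",s["ft_force"][:2]@u)
y0=np.degrees(s["orientation"][2])
rel(*[(*(C+120*np.array([np.cos(np.radians(a0+d)),np.sin(np.radians(a0+d))])),s["tool_pos"][2],y0+d) for d in (2,4,6,8,10,12,14,16,18)])
E
python3 lv.py
```

```text
121.7960069425821 -61.41607819953366 ring~ 1.067713561915373 Ft 0.7842322763904064 Fr 8.092681552066924
pos [ 622.7 -272.8   71.3] rpy [-179.9   -0.3  -62. ] F [ 4.6 -6.7  1.5] gap 17.0 t 3.9
turn [-0.08 -0.28 -2.  ] shift [-0.0019 -0.0042 -0.    ]
turn [-0.08 -0.28 -4.  ] shift [-0.0022 -0.0084  0.    ]
turn [-0.07 -0.28 -6.  ] shift [-0.0026 -0.0125  0.    ]
turn [-0.07 -0.28 -8.  ] shift [-0.0031 -0.0167  0.    ]
turn [ -0.07  -0.28 -10.  ] shift [-0.0038 -0.0208  0.    ]
turn [ -0.06  -0.28 -12.  ] shift [-0.0047 -0.0249  0.    ]
turn [ -0.06  -0.28 -14.  ] shift [-0.0056 -0.029   0.    ]
turn [ -0.05  -0.29 -16.  ] shift [-0.0068 -0.033   0.    ]
turn [ -0.05  -0.29 -18.  ] shift [-0.008 -0.037  0.   ]
```

>>> move_arm(rows=[[[0,0,-2],[0,-0.0042,0],0],[[0,0,-4],[-0.0003,-0.0084,0],0],[[0,0,-6],[-0.0006,-0.0125,0],0],[[0,0,-8],[-0.0012,-0.0167,0],0],[[0,0,-10],[-0.0018,-0.0208,0],0],[[0,0,-12],[-0.0027,-0.0249,0],0],[[0,0,-12],[-0.0027,-0.0249,0],0]])

```text
time_s: 4.6
tool_pos: [643.0, -259.2, 71.3]
orientation: [3.141, -0.005, -0.872]
ft_force: [3.2, -7.5, 1.8]
finger_gap: 16.8
grip_force: 39.2
```

```bash
python3 lv.py
```

```text
122.05845570081145 -49.923170817554826 ring~ 1.2683026363576653 Ft -2.326102398092429 Fr 7.785848007749219
pos [ 643.  -259.2   71.3] rpy [180.   -0.3 -50. ] F [ 3.2 -7.5  1.8] gap 16.8 t 4.6
turn [ 0.03 -0.29 -2.  ] shift [-0.0021 -0.0042 -0.    ]
turn [ 0.04 -0.28 -4.  ] shift [-0.0024 -0.0084 -0.    ]
turn [ 0.04 -0.28 -6.  ] shift [-0.0027 -0.0125 -0.    ]
turn [ 0.05 -0.28 -8.  ] shift [-0.0032 -0.0167 -0.    ]
turn [  0.05  -0.28 -10.  ] shift [-0.0039 -0.0208 -0.    ]
turn [  0.06  -0.28 -12.  ] shift [-0.0047 -0.0249 -0.    ]
turn [  0.06  -0.28 -14.  ] shift [-0.0056 -0.029  -0.    ]
turn [  0.07  -0.28 -16.  ] shift [-0.0067 -0.0331 -0.    ]
turn [  0.07  -0.28 -18.  ] shift [-0.008  -0.0371 -0.0001]
```

>>> move_arm(rows=[[[0,0,-1],[0,-0.002,0],0],[[0,0,-2],[0,-0.0042,0],0],[[0,0,-2.5],[-0.0001,-0.0053,0],0],[[0,0,-3],[-0.0002,-0.0063,0],0],[[0,0,-3],[-0.0002,-0.0063,0],0]], newtons=60)

```text
time_s: 5.1
tool_pos: [647.4, -255.4, 71.4]
orientation: [3.141, -0.005, -0.821]
ft_force: [3.3, -8.7, 2.3]
finger_gap: 16.3
grip_force: 58.4
```

```bash
python3 lv.py|head -2
```

```text
122.11078437130097 -47.17718231577409 ring~ 1.3162291769356453 Ft -3.5050086766781163 Fr 8.674635477073284
pos [ 647.4 -255.4   71.4] rpy [179.9  -0.3 -47. ] F [ 3.3 -8.7  2.3] gap 16.3 t 5.1
```

>>> move_arm(rows=[[[0,0,-1],[0,-0.002,0],0],[[0,0,-2],[0,-0.0042,0],0],[[0,0,-3],[-0.0001,-0.0063,0],0],[[0,0,-3],[-0.0001,-0.0063,0],0]])

```text
time_s: 5.5
tool_pos: [651.8, -251.2, 71.3]
orientation: [3.14, -0.005, -0.768]
ft_force: [2.5, -10.2, 1.9]
finger_gap: 16.4
grip_force: 58.5
```

```bash
python3 lv.py|head -2
```

```text
122.1708631196502 -44.3538823507908 ring~ 1.3655050570960445 Ft -5.565283664345169 Fr 8.888322031729999
pos [ 651.8 -251.2   71.3] rpy [179.9  -0.3 -44. ] F [  2.5 -10.2   1.9] gap 16.4 t 5.5
```

>>> move_arm(rows=[[[0,0,-1],[0,-0.002,0],0],[[0,0,-2],[0,-0.0042,0],0],[[0,0,-3],[-0.0001,-0.0063,0],0],[[0,0,-3],[-0.0001,-0.0063,0],0]])

```text
time_s: 5.9
tool_pos: [655.6, -247.1, 71.3]
orientation: [3.139, -0.004, -0.716]
ft_force: [1.7, -11.0, 2.8]
finger_gap: 16.6
grip_force: 58.6
```

```bash
python3 lv.py|head -2
```

```text
122.20777213032596 -41.69855449738683 ring~ 1.411849270857857 Ft -7.066188651890131 Fr 8.581318505867458
pos [ 655.6 -247.1   71.3] rpy [179.8  -0.3 -41. ] F [  1.7 -11.    2.8] gap 16.6 t 5.9
```

>>> move_arm(rows=[[[0,0,-1],[0,-0.002,0],0],[[0,0,-2],[0,-0.0042,0],0],[[0,0,-3],[-0.0001,-0.0063,0],0],[[0,0,-4],[-0.0002,-0.0084,0],0],[[0,0,-4],[-0.0002,-0.0084,0],0]])

```text
time_s: 6.4
tool_pos: [660.5, -241.4, 71.4]
orientation: [3.137, -0.004, -0.647]
ft_force: [0.8, -13.0, 3.1]
finger_gap: 16.5
grip_force: 58.7
```

```bash
python3 lv.py|head -2
```

```text
122.27233361785606 -38.199764902033785 ring~ 1.4729146691312875 Ft -9.732204551531877 Fr 8.654168013634406
pos [ 660.5 -241.4   71.4] rpy [179.8  -0.2 -37.1] F [  0.8 -13.    3.1] gap 16.5 t 6.4
```

>>> move_arm(rows=[[[0,0,-1],[0,-0.002,0],0],[[0,0,-2],[0,-0.0042,0],0],[[0,0,-3],[-0.0001,-0.0063,0],0],[[0,0,-4],[-0.0002,-0.0084,0],0],[[0,0,-5],[-0.0003,-0.0105,0],0],[[0,0,-6],[-0.0004,-0.0126,0],0],[[0,0,-6],[-0.0004,-0.0126,0],0]])

```text
time_s: 7.1
tool_pos: [666.1, -233.1, 71.3]
orientation: [3.133, -0.002, -0.542]
ft_force: [-3.0, -18.5, 2.5]
finger_gap: 16.7
grip_force: 59.4
```

```bash
python3 lv.py|head -2
```

```text
121.97309112787592 -33.512839092334445 ring~ 1.5547169563072423 Ft -17.07539258837861 Fr 7.711414714279753
pos [ 666.1 -233.1   71.3] rpy [ 1.795e+02 -1.000e-01 -3.110e+01] F [ -3.  -18.5   2.5] gap 16.7 t 7.1
```

>>> move_arm(rows=[[[0,0,-1],[0,-0.002,0],0],[[0,0,-2],[0,-0.0042,0],0],[[0,0,-2],[0,-0.0042,0],0],[[0,0,-2],[0,-0.0042,0],0]])

```text
time_s: 7.5
tool_pos: [667.9, -230.4, 71.3]
orientation: [3.132, -0.001, -0.509]
ft_force: [-4.5, -22.2, 2.8]
finger_gap: 16.4
grip_force: 59.6
```

```bash
python3 lv.py|head -2
```

```text
121.99184395937571 -31.992924685841153 ring~ 1.5812444670490458 Ft -21.179764099975454 Fr 7.935473376537005
pos [ 667.9 -230.4   71.3] rpy [ 1.794e+02 -1.000e-01 -2.910e+01] F [ -4.5 -22.2   2.8] gap 16.4 t 7.5
```

>>> move_arm(rows=[[[0,0,-2],[0,-0.0021,0],1],[[0,0,-2],[0,-0.0021,0],1],[[0,0,-2],[0,-0.0021,0],1],[[0,0,-2],[0,-0.0021,0],1],[[0,0,-2],[0,-0.0021,0],1],[[0,0,-2],[0,-0.0021,-0.03],1],[[0,0,-2],[0,-0.0021,-0.07],1],[[0,0,-2],[0,-0.0021,-0.1],1],[[0,0,-2],[0,-0.0021,-0.1],1]])

```text
time_s: 8.4
tool_pos: [673.9, -221.6, 177.0]
orientation: [-3.139, -0.011, -0.47]
ft_force: [0.4, -0.5, 0.4]
finger_gap: 85.4
grip_force: 0.0
```

```bash
python3 - <<'E'
from h import *
rel((550.9,229.7,185,-82),(550.9,229.7,103,-82))
E
```

```text
pos [ 673.9 -221.6  177. ] rpy [-179.8   -0.6  -26.9] F [ 0.4 -0.5  0.4] gap 85.4 t 8.4
turn [-0.44 -0.51 55.06] shift [-0.314  -0.3466 -0.0106]
turn [-0.44 -0.51 55.06] shift [-0.3149 -0.3464  0.0714]
```

>>> move_arm(rows=[[[-0.4,-0.5,55],[-0.314,-0.347,-0.011],1],[[-0.4,-0.5,55],[-0.314,-0.347,-0.011],1],[[-0.4,-0.5,55],[-0.314,-0.347,-0.011],1],[[-0.4,-0.5,55],[-0.314,-0.347,-0.011],1],[[-0.4,-0.5,55],[-0.314,-0.347,-0.011],1],[[-0.4,-0.5,55],[-0.314,-0.347,-0.011],1],[[-0.4,-0.5,55],[-0.314,-0.347,-0.011],1],[[-0.4,-0.5,55],[-0.314,-0.347,-0.011],1],[[-0.4,-0.5,55],[-0.314,-0.347,-0.011],1],[[-0.4,-0.5,55],[-0.314,-0.347,-0.011],1],[[-0.4,-0.5,55],[-0.314,-0.347,-0.011],1],[[-0.4,-0.5,55],[-0.314,-0.347,-0.011],1],[[-0.4,-0.5,55],[-0.314,-0.347,-0.011],1],[[-0.4,-0.5,55],[-0.314,-0.347,-0.011],1],[[-0.4,-0.5,55],[-0.314,-0.347,-0.011],1]])

```text
time_s: 9.9
tool_pos: [549.2, 229.5, 181.3]
orientation: [3.132, 0.004, -1.433]
ft_force: [0.3, 0.1, 0.2]
finger_gap: 85.4
grip_force: 0.0
```

```bash
python3 - <<'E'
from h import *
rel((550.9,229.7,185,-82),(550.9,229.7,103,-82))
im=grab("top","top1");sd=grab("side","side1")
r=lambda im,x,y,w,h:cv2.resize(im[y:y+h,x:x+w],(400,300),interpolation=cv2.INTER_CUBIC)[:,:,::-1]
cv2.imwrite("pics/crop1.png",np.vstack([np.hstack([r(im,150,200,120,90),r(im,375,185,132,99)]),np.hstack([r(sd,180,120,160,120),r(sd,330,280,132,99)])]))
E
```

```text
pos [549.2 229.5 181.3] rpy [179.4   0.3 -82.1] F [0.3 0.1 0.2] gap 85.4 t 9.9
turn [ 0.56  0.25 -0.08] shift [ 0.     -0.0017 -0.0037]
turn [ 0.56  0.25 -0.08] shift [ 0.0004 -0.0025  0.0783]
```

View pics/crop1.png

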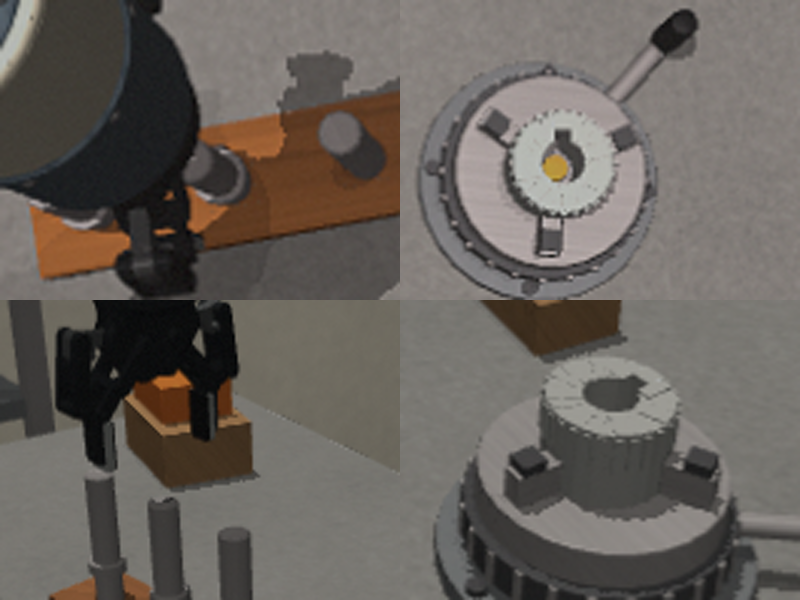

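The jaws now look tight against the pulley (top crop: jaw tips touch it at (490,125), (550,235) and (620,135)). The lever has turned, and the gripper is over the middle shaft. Descending now.

>>> move_arm(rows=[[[0.5,0.25,0],[0,-0.0017,0.02],1],[[0.5,0.25,0],[0,-0.0022,0.05],1],[[0.5,0.25,0],[0,-0.0025,0.078],1],[[0.5,0.25,0],[0,-0.0025,0.078],1],[[0.5,0.25,0],[0,-0.0025,0.078],1],[[0.5,0.25,0],[0,-0.0025,0.078],0],[[0.5,0.25,0],[0,-0.0025,0.078],0],[[0.5,0.25,0],[0,-0.0025,0.078],0],[[0.5,0.25,0],[0,-0.0025,0.078],0],[[0.5,0.25,0],[0,-0.0025,0.078],0],[[0.5,0.25,0],[0,-0.0025,0.078],0],[[0.5,0.25,0],[0,-0.0025,0.078],0],[[0.5,0.25,0],[0,-0.0025,0.078],0],[[0.5,0.25,0],[0,-0.0025,0.078],0]], newtons=90)

```text
time_s: 11.4
tool_pos: [551.1, 231.2, 104.1]
orientation: [-3.141, 0.0, -1.431]
ft_force: [0.7, 0.0, 5.4]
finger_gap: 22.1
grip_force: 88.0
```

```bash
python3 - <<'E'
from h import *
rel((550.9,229.7,165,-82))
E
```

```text
pos [551.1 231.2 104.1] rpy [-180.    0.  -82.] F [0.7 0.  5.4] gap 22.1 t 11.4
turn [-0.04  0.02  0.01] shift [ 0.0014  0.0004 -0.0609]
```

>>> move_arm(rows=[[[0,0,0],[0,0,-0.02],0],[[0,0,0],[0,0,-0.06],0],[[0,0,0],[0,0,-0.1],0],[[0,0,0],[0,0,-0.142],0],[[0,0,0],[0,0,-0.142],0],[[0,0,0],[0,0,-0.142],0]])

```text
time_s: 12.0
tool_pos: [549.8, 231.2, 244.0]
orientation: [3.138, 0.001, -1.431]
ft_force: [-0.5, -0.0, -5.7]
finger_gap: 22.2
grip_force: 90.2
```

```bash
python3 - <<'E'
from h import *
T=cv2.imread("pics/top1.png")[:,:,::-1].astype(int);g=T.sum(2)
print((g[210:260,405:450]//3)[::1,::1][8:46])
def box(sh,x0,y0,x1,y1):
    m=np.zeros(sh[:2],bool);m[y0:y1,x0:x1]=1;return m
for nm,b,c,z in[("face",(385,200,465,290),g>400,60),("pulley",(405,215,450,262),(g>400)&(T[:,:,2]>=T[:,:,0]-8),102)]:
    P,cc=blobpts("top",c&box(T.shape,*b),z);h=cv2.convexHull(P.astype(np.float32))[:,0];print(nm,circ(h.astype(float)),cv2.minEnclosingCircle(h),cv2.boundingRect(cc))
rel((564.5,-166,235,-82))
grab("side","side2")
E
```

```text
[[161 161 160 ... 100  87  99]
 [162 159 158 ... 111 116 116]
 [136 146 157 ... 127 112 118]
 ...
 [166 164 165 ... 166 166 164]
 [166 164 165 ... 164 163 163]
 [168 167 167 ... 163 162 162]]
face [ 564.9362728  -166.05257172   58.71548221] ((581.225341796875, -179.57598876953125), 80.1388168334961) (394, 201, 66, 72)
pulley [ 564.86234359 -166.62085986   31.42343422] ((565.6532592773438, -166.16371154785156), 32.59809494018555) (412, 221, 34, 35)
pos [549.8 231.2 244. ] rpy [ 1.798e+02  1.000e-01 -8.200e+01] F [-0.5 -0.  -5.7] gap 22.2 t 12.0
turn [ 0.2   0.05 -0.02] shift [0.3954 0.0406 0.0088]
```

```bash
python3 - <<'E'
from h import *
T=cv2.imread("pics/top1.png").astype(int).sum(2)//3
np.set_printoptions(linewidth=200)
print(T[222:250,416:442])
print(proj("top",(564.9,-166.5,102)))
E
```

```text
[[155 155 155 154 166 161 123 121 177 156 163 171 180 175 166 170 180 148 121 167 156 153 153 153 153 154]
 [159 159 159 125 175 182 143 139 178 173 180 181 181 182 181 181 181 172 162 178 169 154 153 152 153 152]
 [161 170 147 115 148 137 172 173 180 182 181 179 179 180 179 179 179 181 182 179 162 169 168 158 154 153]
 [145 162 157 166 172 142 179 183 180 183 180 181 180 181 179 179 179 180 179 157 174 177 161 144 160 156]
 [106 168 179 183 184 176 181 180 180 183 182 184 184 185 183 182 179 180 179 172 180 179 175 168 165 158]
 [167 180 183 181 180 182 180 180 182 185 140 139 140 139 139 161 182 180 180 180 180 180 182 179 170 173]
 [180 181 182 180 181 180 180 179 182 187  78  74  77  75  76 130 184 182 180 178 180 179 175 180 179 180]
 [181 183 181 181 181 181 180 181 183 189  60  56  58  61  59 125 185 182 179 179 180 174 178 179 179 177]
 [183 181 182 178 181 182 181 181 183 192  62  53  66  64  62 127 187 181 181 180 180 178 180 179 180 180]
 [182 179 183 168 179 181 178 178 187 166  87  68  65  67  63 125 176 172 182 180 180 181 181 179 180 178]
 [180 182 180 177 171 180 182 
[... 1224 characters left out ...]
 185 181 180 180 180 181 181]
 [176 181 183 182 180 179 181 183 182 104  83  91 103 159 146  79 114 178 180 184 181 179 180 180 179 180]
 [181 181 183 152 177 182 181 183 184 175 175 162 167 175 162 170 173 185 183 181 178 181 181 181 182 181]
 [185 184 177 176 181 183 181 181 183 183 184 170 183 182 179 184 182 182 180 175 176 153 181 181 179 182]
 [182 177 180 182 182 181 182 182 171 182 182 180 181 183 183 180 182 180 181 180 181 178 177 157 180 183]
 [175 185 183 183 182 181 180 175 179 181 182 182 184 183 183 182 182 181 181 180 181 183 181 179 181 175]
 [137 182 186 184 182 182 177 179 180 182 181 183 146 182 180 181 183 180 182 182 180 181 181 184 174 135]]
[428.85450327 237.93196283]
```

>>> move_arm(rows=[[[0.2,0,0],[0.3954,0.0406,0.009],0],[[0.2,0,0],[0.3954,0.0406,0.009],0],[[0.2,0,0],[0.3954,0.0406,0.009],0],[[0.2,0,0],[0.3954,0.0406,0.009],0],[[0.2,0,0],[0.3954,0.0406,0.009],0],[[0.2,0,0],[0.3954,0.0406,0.009],0],[[0.2,0,0],[0.3954,0.0406,0.009],0],[[0.2,0,0],[0.3954,0.0406,0.009],0],[[0.2,0,0],[0.3954,0.0406,0.009],0],[[0.2,0,0],[0.3954,0.0406,0.009],0],[[0.2,0,0],[0.3954,0.0406,0.009],0],[[0.2,0,0],[0.3954,0.0406,0.009],0]])

```text
time_s: 13.25
tool_pos: [565.3, -164.9, 235.5]
orientation: [-3.141, 0.001, -1.43]
ft_force: [0.6, 0.7, -5.0]
finger_gap: 22.4
grip_force: 89.8
```

```bash
python3 - <<'E'
from h import *
s=grab("side","side3");rel((564.9,-166.5,225,-82))
c=s[180:400,300:520][:,:,::-1];cv2.imwrite("pics/crop3.png",cv2.resize(c,(600,600),interpolation=cv2.INTER_CUBIC))
p=robot.get_state()["tool_pos"]
print(proj("side",(564.9,-166.5,102)),proj("side",(p[0],p[1],p[2]-96)),proj("side",(p[0],p[1],p[2]-40)))
E
```

```text
pos [ 565.4 -164.9  235.8] rpy [-179.9    0.   -81.9] F [-0.2  0.2 -5. ] gap 22.1 t 13.3
turn [-0.09  0.03  0.1 ] shift [0.0015 0.0008 0.0108]
[398.25747882 310.20205842] [400.2519246  287.00708285] [404.31105244 251.25314386]
```

View pics/crop3.png

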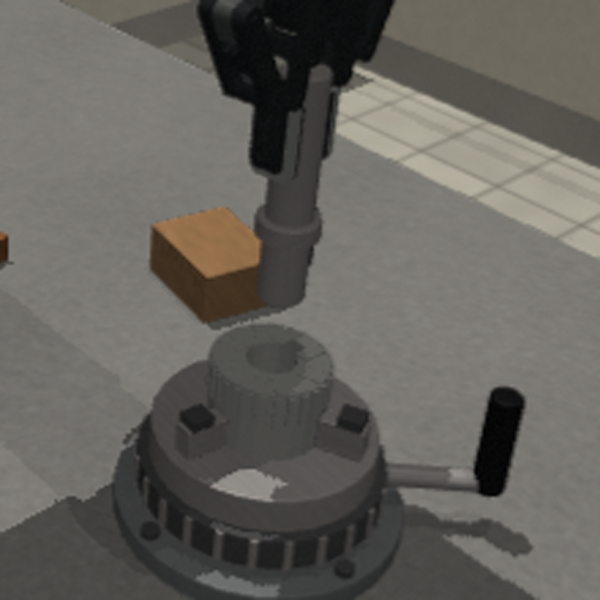

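```bash
python3 - <<'E'
from h import *
np.set_printoptions(linewidth=220)
a=onz("top",(428.4,238.3),102);b=onz("top",(428.2,227),102);print("pulley",a,"keyway yaw",yaw((b-a)[:2]))
a=onz("top",(206.77,247.8),133);b=onz("top",(206.69,242),133);print("shaft",a,"key yaw",yaw((b-a)[:2]))
S=cv2.imread("pics/side3.png").astype(int).sum(2)//3
for v in(208,212,216,250,254,272,276,280,284,288,290,292):print(v,S[v,390:424])
p=robot.get_state()["tool_pos"]
for h in(-96,-76,-58,-45,29):print(h,proj("side",(p[0],p[1],p[2]+h)))
E
```

```text
pulley [ 564.24433391 -165.64095633  102.        ] keyway yaw -1.4251305304614177
shaft [550.60673472 229.15985703 133.        ] key yaw 1.228445790330816
208 [35 27 12 11 10 12 13 13 14 11 15 13 23 40 45 23 13 14 13 12 13 14 12 50 69 74 73 73 72 71 65 48 23 11]
212 [17 17 18 11  8  8 11 12 14 15 13 12 14 15 14 12 13 15 12 12 13 13 25 56 61 60 60 59 58 55 54 65 73 67]
216 [14 11 11 12 10 11 11 12 14 13 16 10 12 14 14 15 14 12 15 15 10 27 56 61 61 60 60 58 58 55 42 20 43 59]
250 [122 121 120 121 121 123 122  92  56  50  54  56  59  59  61  63  62  63  62  62  62  62  62  60  58  54  93 114 117 117 119 119 118 118]
254 [120 121 121 123 121 117 115  76  52  52  56  57  59  59  62  63  62  62  62  62  63  61  60  59  57  53 109 119 119 117 117 119 120 120]
272 [107 108 109 108 108  74  53  52  56  58  61  62  62  64  65  64  63  64  63  62  60  58  55  47  49 110 122 121 120 121 120 120 121 120]
276 [110 111 111 109  92  60  51  55  58  60  62  61  64  63  63  63  64  64  62  61  60  57  53  41  89 115 120 120 121 121 121 120 121 122]
280 [ 47  47  47  48  46  50  52  57  59  59  62  63  64  64  63  64  64  64  63  61  58  55  64 110 121 122 122 121 122 121 120 121 122 123]
284 [ 49  49  48  48  48  52  55  57  59  61  63  63  65  63  63  63  64  63  62  60  58  51  93 114 119 121 123 124 123 122 121 120 119 120]
288 [ 48  48  47  48  50  52  57  59  60  63  64  64  65  64  65  64  63  64  60  59  55  67 114 123 122 122 122 124 123 123 121 119 119 120]
290 [ 49  46  46  47  47  47  55  57  61  62  63  64  65  64  64  64  62  61  60  61  85 117 123 123 123 122 122 125 127 125 123 122 122 121]
292 [ 49  49  48  47  47  50  56  55  64  57  57  61  61  61  60  67  77  91 117 124 124 126 126 124 123 121 119 121 122 122 122 121 121 119]
-96 [400.2519246  287.00708285]
-76 [401.65973242 274.58926333]
-58 [402.96593549 263.08426396]
-45 [403.93340096 254.57311794]
29 [409.86283224 202.59886722]
```

The side view shows the shaft upright in the gripper, with its lower end at about (404,290) just above the bore at (399,311). The key faces away from the camera toward the keyway. I'll correct the small offset and lower into the bore.

>>> move_arm(rows=[[[0,0,2.5],[-0.0006,0.0007,0],0],[[0,0,2.5],[-0.0006,0.0007,0.01],0],[[0,0,2.5],[-0.0006,0.0007,0.02],0],[[0,0,2.5],[-0.0006,0.0007,0.028],0],[[0,0,2.5],[-0.0006,0.0007,0.034],0],[[0,0,2.5],[-0.0006,0.0007,0.037],0],[[0,0,2.5],[-0.0006,0.0007,0.037],0]])

```text
time_s: 14.0
tool_pos: [564.6, -165.7, 198.7]
orientation: [-3.14, 0.0, -1.475]
ft_force: [0.5, -0.4, -4.5]
finger_gap: 22.0
grip_force: 90.0
```

```bash
python3 - <<'E'
from h import *
s=robot.get_state();print(s["tool_pos"].round(2),s["ft_force"].round(1),s["ft_torque"].round(2))
rel((564.6,-164.4,190,-84.5))
E
```

```text
[ 564.56 -165.74  198.71] [ 0.5 -0.4 -4.5] [ 0.03 -0.03  0.03]
pos [ 564.6 -165.7  198.7] rpy [-179.9    0.   -84.5] F [ 0.5 -0.4 -4.5] gap 22.0 t 14.0
turn [-0.08  0.01 -0.  ] shift [-0.0013 -0.0002  0.0087]
```

>>> move_arm(rows=[[[0,0,0],[-0.0013,-0.0002,0],0],[[0,0,0],[-0.0013,-0.0002,0.001],0],[[0,0,0],[-0.0013,-0.0002,0.002],0],[[0,0,0],[-0.0013,-0.0002,0.003],0],[[0,0,0],[-0.0013,-0.0002,0.004],0],[[0,0,0],[-0.0013,-0.0002,0.004],0]])

```text
time_s: 14.6
tool_pos: [564.8, -164.4, 195.1]
orientation: [-3.139, 0.0, -1.475]
ft_force: [-0.5, 0.7, -5.6]
finger_gap: 22.2
grip_force: 90.0
```

```bash
cat >st.py <<'E'
from h import *
s=robot.get_state();print(s["tool_pos"].round(2),s["ft_force"].round(1),s["ft_torque"].round(2))
rel((564.6,-164.4,190,-84.5))
E
python3 st.py
```

```text
[ 564.79 -164.39  195.14] [-0.5  0.7 -5.6] [ 0.06 -0.07 -0.03]
pos [ 564.8 -164.4  195.1] rpy [-179.9    0.   -84.5] F [-0.5  0.7 -5.6] gap 22.2 t 14.6
turn [-0.13  0.01 -0.01] shift [-0.      0.0002  0.0051]
```

>>> move_arm(rows=[[[0,0,0],[0,0,0.001],0],[[0,0,0],[0,0,0.002],0],[[0,0,0],[0,0,0.003],0],[[0,0,0],[0,0,0.004],0],[[0,0,0],[0,0,0.005],0],[[0,0,0],[0,0,0.006],0],[[0,0,0],[0,0,0.006],0]])

```text
time_s: 15.3
tool_pos: [564.9, -164.4, 189.1]
orientation: [-3.139, 0.0, -1.475]
ft_force: [0.6, -0.9, -5.5]
finger_gap: 21.9
grip_force: 90.0
```

```bash
python3 st.py
```

```text
[ 564.85 -164.36  189.13] [ 0.6 -0.9 -5.5] [ 0.08 -0.06 -0.04]
pos [ 564.9 -164.4  189.1] rpy [-179.9    0.   -84.5] F [ 0.6 -0.9 -5.5] gap 21.9 t 15.3
turn [-0.13  0.01 -0.01] shift [ 0.      0.0003 -0.0009]
```

Inside the bore with no contact. Next I ease down past the key height, 14 mm deep.

>>> move_arm(rows=[[[0,0,0],[0,0,0.002],0],[[0,0,0],[0,0,0.003],0],[[0,0,0],[0,0,0.004],0],[[0,0,0],[0,0,0.005],0],[[0,0,0],[0,0,0.006],0],[[0,0,0],[0,0,0.007],0],[[0,0,0],[0,0,0.008],0],[[0,0,0],[0,0,0.008],0]])

```text
time_s: 16.1
tool_pos: [564.9, -164.4, 181.1]
orientation: [-3.139, 0.0, -1.475]
ft_force: [0.8, 0.1, -5.4]
finger_gap: 22.0
grip_force: 90.0
```

```bash
python3 st.py
```

```text
[ 564.86 -164.35  181.12] [ 0.8  0.1 -5.4] [ 0.11 -0.08  0.01]
pos [ 564.9 -164.4  181.1] rpy [-179.9    0.   -84.5] F [ 0.8  0.1 -5.4] gap 22.0 t 16.1
turn [-0.13  0.01 -0.  ] shift [ 0.      0.0002 -0.0089]
```

>>> move_arm(rows=[[[0,0,0],[0,0,0.002],0],[[0,0,0],[0,0,0.004],0],[[0,0,0],[0,0,0.006],0],[[0,0,0],[0,0,0.008],0],[[0,0,0],[0,0,0.01],0],[[0,0,0],[0,0,0.012],0],[[0,0,0],[0,0,0.012],0]], newtons=120)

```text
time_s: 16.8
tool_pos: [565.0, -164.5, 170.2]
orientation: [-3.139, -0.001, -1.475]
ft_force: [-1.9, 0.9, 2.6]
finger_gap: 21.5
grip_force: 117.9
```

```bash
python3 st.py
```

```text
[ 565.02 -164.55  170.22] [-1.9  0.9  2.6] [ 0.57  0.87 -0.02]
pos [ 565.  -164.5  170.2] rpy [-179.8   -0.   -84.5] F [-1.9  0.9  2.6] gap 21.5 t 16.8
turn [-0.18 -0.03  0.01] shift [-0.0002  0.0003 -0.0198]
```

The ejector is felt at 28 mm depth, at 8 N, as expected. Now I press home.

>>> move_arm(rows=[[[0,0,0],[0,0,0.002],0],[[0,0,0],[0,0,0.004],0],[[0,0,0],[0,0,0.006],0],[[0,0,0],[0,0,0.008],0],[[0,0,0],[0,0,0.009],0],[[0,0,0],[0,0,0.01],0],[[0,0,0],[0,0,0.011],0],[[0,0,0],[0,0,0.011],0]])

```text
time_s: 17.6
tool_pos: [565.2, -164.7, 160.3]
orientation: [-3.137, -0.001, -1.474]
ft_force: [-4.8, 3.1, 11.8]
finger_gap: 21.7
grip_force: 119.0
```

```bash
python3 st.py
```

```text
[ 565.21 -164.68  160.27] [-4.8  3.1 11.8] [ 1.09  2.15 -0.02]
pos [ 565.2 -164.7  160.3] rpy [-1.798e+02 -1.000e-01 -8.450e+01] F [-4.8  3.1 11.8] gap 21.7 t 17.6
turn [-0.24 -0.07  0.02] shift [-0.0003  0.0005 -0.0297]
```

>>> move_arm(rows=[[[0,0,0],[0,0,0.0005],0],[[0,0,0],[0,0,0.001],0],[[0,0,0],[0,0,0.0015],0],[[0,0,0],[0,0,0.0015],0]])

```text
time_s: 18.0
tool_pos: [565.3, -164.7, 160.2]
orientation: [-3.137, -0.002, -1.474]
ft_force: [-7.2, 4.5, 19.5]
finger_gap: 22.0
grip_force: 119.9
```

```bash
python3 st.py
```

```text
[ 565.26 -164.7   160.17] [-7.2  4.5 19.5] [1.75 3.23 0.01]
pos [ 565.3 -164.7  160.2] rpy [-1.797e+02 -1.000e-01 -8.450e+01] F [-7.2  4.5 19.5] gap 22.0 t 18.0
turn [-0.29 -0.1   0.05] shift [-0.0003  0.0005 -0.0298]
```

>>> move_arm(rows=[[[0,0,0],[0,0,0.0005],0],[[0,0,0],[0,0,0.001],0],[[0,0,0],[0,0,0.001],0],[[0,0,0],[0,0,0.001],0]])

```text
time_s: 18.4
tool_pos: [565.3, -164.8, 160.2]
orientation: [-3.136, -0.002, -1.474]
ft_force: [-8.4, 5.8, 22.8]
finger_gap: 22.0
grip_force: 120.4
```

```bash
python3 - <<'E'
from h import *
s=grab("side","side4");rel()
cv2.imwrite("pics/crop4.png",cv2.resize(s[200:400,300:500][:,:,::-1],(600,600),interpolation=cv2.INTER_CUBIC))
E
```

```text
pos [ 565.3 -164.8  160.2] rpy [-1.797e+02 -1.000e-01 -8.440e+01] F [-9.   5.5 23.6] gap 21.6 t 18.45
```

View pics/crop4.png

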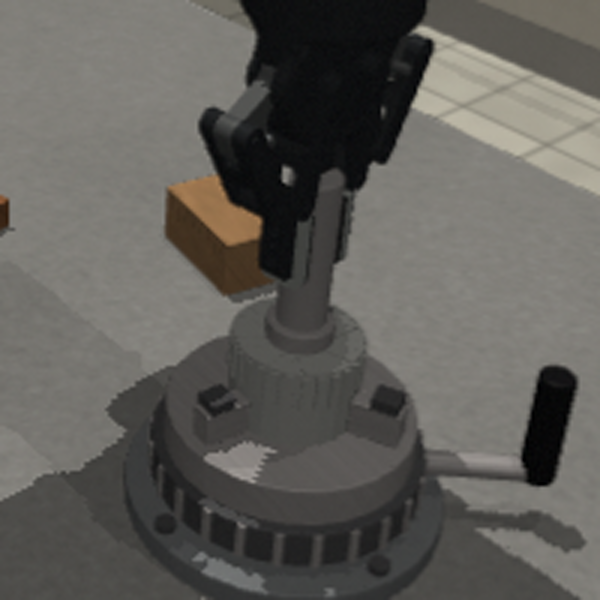

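The collar (crop (300,330)) sits flat on the pulley, the jaws are closed on it, and the arm is still holding and pressing. Handing in.

```bash
python3 -c "
from rig import robot
print(robot.finish_job())"
```

```text
the job is handed in; nothing more can be done
None
```

The job is handed in: the chuck is clamped on the pulley (about 21 N at the handle) and the keyed shaft is home with its collar on the pulley, still gripped and pressed down at 18.45 s; no verdict came back.

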